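# Close the air-filter box and clip it shut

### The job

Fit the filter element into the open air-filter box, grip rib up and flat on the floor between the two low locating strips. Then put the cover on: hold it tilted, hook its tongue under the box's lip, and swing it down until it lies flush on the rim. Last, take the sprung clip off its stand by squeezing its handles and let it close from above over the cover's upturned flange and the box's tall wall together, so that it grips both and holds the cover shut; leave the loose tools round about where they are.

Things in the scene. Friction and masses are not known exactly. Their poses are not given: they have to be found in the camera images.
- airbox: Open-topped grey painted metal box fixed to the bench, 172 (x) x 140 (y) mm; origin at the centre of its underside. Low wall with a lip at -x (robot's side), tall wall at +x. The side walls (y 58 to 70 mm on either side) end in the rim, 62 mm high, on which the cover rests. A hose stub 46 mm across stands out 34 mm from the -y side.
- box_lip (a point): Middle of the lip's free edge, on its underside, 69 mm above the bench, x=-66 mm of the box. The lip, 5 mm thick, overhangs inward from the -x wall, whose inner face is at x=-80 mm and top 74 mm high. Cheeks at the lip's ends leave 108 mm in y for the cover's tongue. Axes as the box's.
- box_wall (a point): Middle of the top edge of the box's tall +x wall, 97 mm above the bench; the wall is 6 mm thick, x=80 to 86 mm of the box, and stands 35 mm above the rim. The clip goes over it here. Axes as the box's.
- box_floor (a point): Centre of the box's inner floor, 6 mm above the bench. Inside 160 (x) x 116 (y) mm. Two strips, 6 mm tall, lie across it in y; their inner faces are at x=-50 and x=+50 mm. Axes as the box's.
- cover: The aluminium cover, about 0.25 kg, loose; origin and axes as cover_mid.
- cover_mid (a point): Point on the cover's underside; fully seated it is at x=0, y=0, z=62 mm of the box, axes parallel. Plate 5 mm thick, x -60 to 77.5, y +-69 mm; starts lying on the bench the same way up. Seated play 2.5 mm to either end, 4 mm to either side. Flat it cannot pass the lip: tilt the tongue end down about 0.4 rad, tongue under the lip, and pivot on the rim at the plate's x=-60 mm edge.
- cover_handle (a point): Centre of the cover's black grip bar, x=6, y=0, z=30 mm of the cover: 84 mm long (y), 14 mm thick (x), from 21 to 41 mm above the cover's underside, open below between two end feet. Axes as the cover's.
- cover_tongue (a point): Middle of the outer edge of the cover's tongue, half-way through its thickness (x=-77.5, z=2 mm of the cover). The tongue is 100 mm wide (y), 4 mm thick, level with the underside, x -60 to -77.5 mm. Axes as the cover's.
- cover_flange (a point): Middle of the top edge of the cover's upturned flange at its +x end, 35 mm above its underside; 4 mm thick (x 73.5 to 77.5 mm of the cover), 120 mm wide (y). Seated, it stands just inside the box's tall wall, equally high. Axes as the cover's.
- element_mid (a point): Panel filter element: black frame 80 (x) x 100 (y) x 28 mm with paper pleats, and on top a grip rib 56 mm long (x), 12 mm thick (y), 22 mm tall; 50 mm high in all, about 0.15 kg. Point at its centre, 25 mm above its underside. In the box its 100 mm lie along the box's y, free by 10 mm in x and 8 mm in y to each side.
- stand: Dark steel stand fixed to the bench: base 70 x 70 x 6 mm and an upright plate 4 mm thick (x), 60 mm wide (y), top 42 mm above the bench, on which the clip is parked, pivot over the stand's centre. Origin at the centre of its underside.
- clip: The sprung clip, 0.09 kg, loose, upright astride the stand's plate with the same yaw as the stand. Origin and axes as clip_pivot. Its pin rests on the edge it is pushed over, pin axis 6 mm above that edge.
- clip_pivot (a point): On the clip's pin (12 mm thick, along y). Two paddle handles 44 mm wide (y) lean out to 55 mm over all, 36 mm above the pin; jaws reach 30 mm below, round tips 26 mm below. Squeezed along x (about 12 N) the handles stand parallel, 22 mm over all, and the tips part from 5 to 23 mm. Axes are those of the -x half, which turns up to 0.35 rad about y when squeezed evenly.
- clip_spring (a joint): Angle between the clip's halves, rad: 0 shut (tips 5 mm apart), 0.7 fully open (23 mm). About 0.18 to 0.4 when gripping the cover's flange and the box's wall together, 0.04 on the wall alone. The spring shuts it: 0.13 N m at 0, 0.30 N m at 0.7.
- angle_bar: Bystander: small steel bar with a bent foot, 140 mm long, lying loose; leave it alone.
- tap_wrench: Bystander: tap wrench, thin bar with a square body, 166 mm long, lying loose; leave it alone.
- adjustable_wrench: Bystander: grey adjustable wrench, 168 mm long, lying loose; leave it alone.
- drift_punch: Bystander: dark drift punch, 148 mm long, lying loose; leave it alone.
- brass_fitting: Bystander: brass hose fitting, 50 mm long, lying loose; leave it alone.
Things that resemble listed ones, but are neither listed nor needed, are in the scene too. What is shaped like the clip but pink or turquoise is not meant.

How it is judged (in metres and radians):
On the way, in this order (a step that is already met when the one before it is completed fails the run):
1. the element lies flat on the floor of the box between the strips, rib up (x of element_mid in the frame of airbox between -0.02 and 0.02 m and y of element_mid in the frame of airbox between -0.015 and 0.015 m and z of element_mid in the frame of airbox between 0.026 and 0.0345 m and angle between element_mid's own z axis and vertical below 0.08 rad), for 0.2 s.
2. the cover's tongue is under the lip with the cover tilted by more than 0.15 rad (x of cover_tongue in the frame of airbox below -0.069 m and y of cover_tongue in the frame of airbox between -0.012 and 0.012 m and z of cover_tongue in the frame of airbox between 0.045 and 0.067 m and angle between cover_mid's own z axis and vertical between 0.15 and 0.9 rad), for 0.1 s.
3. the cover lies flush on the rim, tongue under the lip (x of cover_mid in the frame of airbox between -0.007 and 0.007 m and y of cover_mid in the frame of airbox between -0.008 and 0.008 m and z of cover_mid in the frame of airbox between 0.058 and 0.0645 m and angle between cover_mid's own z axis and vertical below 0.035 rad and angle between the x axis of cover_mid and the x axis of airbox, either way round below 0.08 rad), for 0.2 s.
4. the clip grips the cover's flange and the tall wall together (x of clip_pivot in the frame of airbox between 0.068 and 0.092 m and y of clip_pivot in the frame of airbox between -0.05 and 0.05 m and z of clip_pivot in the frame of airbox between 0.095 and 0.117 m and value of joint clip_spring between 0.1 and 0.55 rad and angle between clip_pivot's own z axis and vertical below 0.45 rad), for 0.2 s.
At the end, for the whole second after the job is handed in: Element rib up, flat on the floor between the strips (20 mm); cover flush on the rim (2.5 mm high, 0.035 rad level, 7 mm lengthways, 8 mm sideways, 0.08 rad square), tongue under the lip; clip upright (0.45 rad) over flange and wall, within 50 mm of the middle, spring 0.10 to 0.55 rad; all at rest (all of step 1 and all of step 3 and all of step 4 and linear speed of each of cover, clip below 0.02 m/s); the robot touches nothing.
It fails at once if a loose bystander is moved by more than 30 mm (distance of any of angle_bar, tap_wrench, adjustable_wrench, drift_punch, brass_fitting from where it was at the start of the episode above 0.03 m).
It also fails if it takes over 72 s, if anything falls off the work surface, if the arm or the gripper's body presses on something with over 40 N, if the wrist force passes 120 N, or if a joint passes its speed limit or range.

### The arm

A 6-joint arm with a two-finger parallel gripper is mounted at the origin on a cart in front of the work surface, level with it; the furniture and walls round the work are solid. World frame = base frame: x ahead of the robot, y to its left, z up, the work surface at z = 0. Lengths are in mm, angles in rad, forces in N, time in s.
With the tool pointing down it reaches from about 325 to 850 mm from the base axis. Payload 15.5 kg.
Tool frame: the origin (TCP) lies at the very end of the fingers, on their centre line; the grasp point (between the pads) lies 19 mm behind it; z points along the fingers, y is the line along which they close (so a half turn about z gives the same grasp; the last joint's range is limited). The gripper opens to 91 mm and grips with 3 to 60 N. Pads are 32 mm wide; open, the fingers measure 118 mm over their backs; the gripper's body (76 mm by 178 mm) begins 60 mm behind the grasp point.
Start: joints at [1.173, 0.494, 1.345, -0, 1.302, -0.096], TCP at [185.77, 596.755, 213.915] pointing down, gripper open.
Joint ranges: [-2.91, 2.91], [-0.82, 2.16], [0.22, 2.67], [-1.22, 4.37], [0.12, 2.79], [-3.08, 3.08]. Speed limits (rad/s): [1.89, 1.89, 2.57, 3.01, 3.01, 3.01].

### API

Orientations are given as a unit quaternion [x, y, z, w].
In Python, from workcell import env, grab_frame, job gives the robot as it stands.
- The arm moves only by the tool move_arm, never from a script. Its argument "motion" is one flat list of numbers, 6 for each row, row after row: the shift along the tool's x, y, z in units of 40 mm (1.0 is 40 mm), then the turn, a rotation vector about the tool's x, y, z in rad. In form: [dx, dy, dz, rx, ry, rz, dx, dy, dz, rx, ry, rz, ...]. A call has exactly 5 rows; each row is the pose to reach, as a shift and turn from the pose commanded when the call began, along the tool's axes at that moment; what a row does not reach only later rows make up. A row lasts 1/12 s, in which the tool goes at most 41.7 mm and 7.16 degrees, less where a joint would pass 70% of its speed; a pose out of reach is approached as far as the arm can. A call with a gripper value outside its range is refused whole. "fingers" is the closure, from 0 (fully open) to 1 (shut), set as the call begins (left out, the last holds). The fingers move at their own pace and stop on an object; "grip_force" is the grip in N (left out, the last holds). Time passes only in rows, so rows that repeat a pose let the fingers close, or fill a call up. It gives the time, the measured TCP pose, the force, the opening and the grip force at its end, in the units of the state.
- env.get_obs(): the state, without advancing time (a new reading comes with each control period).
- grab_frame(name): name is "scene" or "top" or "wrist"; returns a dict with "img" (480x640x3 uint8, red, green, blue), "intrinsics" (3x3 intrinsics, pixels), "world_from_camera" (4x4, takes a point from camera to world coordinates). Camera axes: x right, y down, z forward; pixel columns grow to the right and rows downward; lengths in mm; the calibration is good to about 2 mm. A picture is of the moment at which its call begins. There is no depth.
- job.hand_in(): hands the job in; it is judged then, once.
The state is a dict: "clock": time; "q": joint angles; "dq": joint speeds; "tau": joint torques, N m; "position": TCP position; "tool_rot": TCP orientation; "force": force on the tool from outside, world axes, zero at the start; "moment": the same for the moment, N m; "gripper_width": finger opening in mm; "grip_force": force on a finger pad.
Only numpy, scipy, OpenCV 4.12 (cv2) and the standard library are available. Lean on these libraries where they do the work, as an engineer would, in place of code of your own. Each camera call takes 0.05 s, during which the arm holds its last target. There are 200 camera calls.

## Working session

There is one attempt and no reset: what is moved stays moved. The work goes in short steps, Python scripts to look and compute and a tool call to move; the robot and the scene stay as the last step left them, time stands still between calls to the robot, and variables do not carry over. Pictures are saved under pics/ and viewed, at most 10 in all, crops included, and the job is handed in when it is done.

Besides the shell and the picture viewer there is one more tool, called after "Emit:" in YAML: its name, and indented under it one key for each argument. move_arm: Moves the arm, as the interface text tells. Its arguments: {"type":"object","properties":{"motion":{"type":"array"},"fingers":{"type":"number"},"grip_force":{"type":"number"}},"required":["motion"]}

```bash
mkdir -p pics; ls; python3 - <<'E'
from workcell import env, grab_frame, job
import cv2,numpy as np
o=env.get_obs();print(o['clock'],o['position'],o['tool_rot'],o['force'],o['gripper_width'])
for n in['scene','top']:
    f=grab_frame(n);cv2.imwrite(f'pics/{n}0.png',f['img'][:,:,::-1]);np.savez(f'{n}0.npz',**f)
    print(n,f['intrinsics'].round(1).tolist(),f['world_from_camera'].round(3).tolist())
E
```

```text
pics
0.0 [185.60708233 596.38760457 213.30701866] [ 1.50298811e-01  9.88640410e-01 -6.22517129e-04 -1.39927332e-04] [0.62174983 0.77197683 0.15115721] 91.19387095682883
scene [[562.8, 0.0, 321.8], [0.0, 562.8, 243.7], [0.0, 0.0, 1.0]] [[0.68, -0.557, 0.477, -128.053], [-0.734, -0.51, 0.449, -706.852], [-0.007, -0.655, -0.755, 1212.96], [0.0, 0.0, 0.0, 1.0]]
top [[556.3, 0.0, 322.3], [0.0, 556.3, 239.6], [0.0, 0.0, 1.0]] [[0.009, -0.996, 0.084, 472.46], [-1.0, -0.009, 0.003, -30.142], [-0.002, -0.084, -0.996, 1283.087], [0.0, 0.0, 0.0, 1.0]]
```

View pics/top0.png

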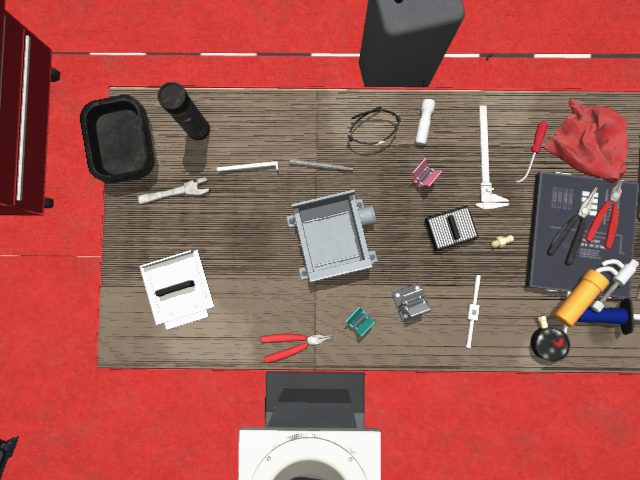

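View pics/scene0.png

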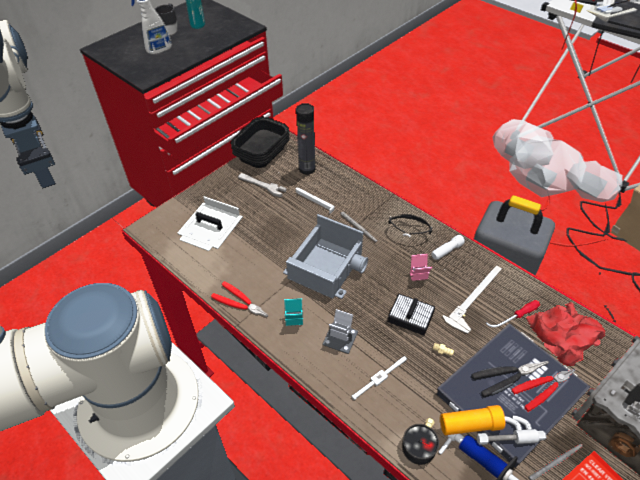

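The top view shows the box at about (333,235) with its hose on the right. The element is at (452,228), the cover at (177,288) with its tongue at the bottom, and the grey clip on its stand at (411,301). Next I'll enlarge these four.

```bash
cat > h.py <<'E'
from workcell import env, grab_frame, job
import cv2,numpy as np
from scipy.spatial.transform import Rotation as R
def ray(f,u,v,z):
    K=f['intrinsics'];T=f['world_from_camera']
    d=T[:3,:3]@np.linalg.solve(K,[u,v,1.]);o=T[:3,3]
    return (o+d*(z-o[2])/d[2])
def proj(f,p):
    T=np.linalg.inv(f['world_from_camera']);c=T[:3,:3]@np.asarray(p,float)+T[:3,3];q=f['intrinsics']@c;return q[:2]/q[2]
def st():
    o=env.get_obs();return o,np.array(o['position']),R.from_quat(o['tool_rot'])
def togo(p,Rt=None):
    o,c,r=st();d=r.inv().apply(np.array(p)-c)/40
    w=(r.inv()*Rt).as_rotvec() if Rt is not None else np.zeros(3)
    print('t',round(o['clock'],2),'pos',c.round(1),'z',r.as_matrix()[:,2].round(3),'y',r.as_matrix()[:,1].round(3),'F',np.round(o['force'],1),'w',round(o['gripper_width'],1),'gf',o['grip_force'])
    print('GO',d.round(3),w.round(3))
def down(yaw): # tool y axis at world heading yaw, pointing down
    y=np.array([np.cos(yaw),np.sin(yaw),0]);z=np.array([0,0,-1.]);return R.from_matrix(np.c_[np.cross(y,z),y,z])
E
python3 - <<'E'
from h import *
f=np.load('top0.npz');im=f['img'][:,:,::-1]
t=[]
for (u,v) in[(332,235),(452,230),(177,288),(408,304)]:
    s=50 
    c=cv2.resize(im[v-37:v+37,u-50:u+50],(400,296),interpolation=cv2.INTER_CUBIC);t.append(c)
cv2.imwrite('pics/m.png',np.vstack([np.hstack(t[:2]),np.hstack(t[2:])]))
E
```

```text
(no output)
```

View pics/m.png

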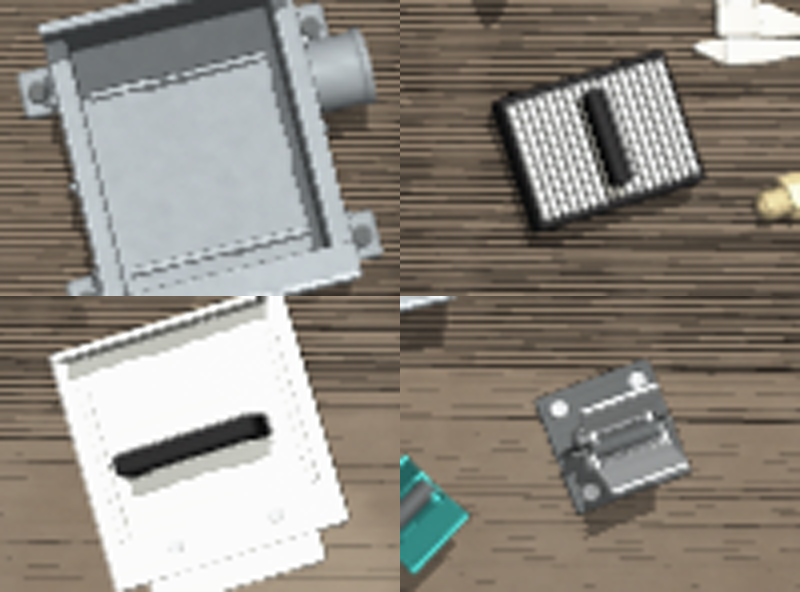

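```bash
python3 - <<'E'
from h import *
f=np.load('top0.npz')
def P(c,cx,cy,z): return ray(f,c[0]-50+(cx+.5)/4-.5,c[1]-37+(cy+.5)/4-.5,z)
B=(332,235);E=(452,230);C=(177,288);S=(408,304)
pr=lambda n,a:print(n,a.round(1))
fl=[P(B,*q,6) for q in[(80,98),(262,53),(325,238),(130,270)]]
# inner bottom of strips etc
for n,q,z in[('br outer',(360,270),74),('tl wall top out',(42,30),97),('stripTL',(92,97),12),('stripTR',(270,62),12),('stripBL',(128,273),12),('stripBR',(310,235),12)]:pr(n,P(B,*q,z))
for n,q,z in[('rib top',(194,92),50),('rib bot',(220,183),50),('frTR',(262,53),28),('frBR',(302,175),28),('frBL',(143,222),28),('frTL',(110,103),28)]:pr(n,P(E,*q,z))
for n,q,z in[('hL',(118,468-296),41),('hR',(265,425-296),41),('tongL',(150,592-296),4),('tongR',(325,556-296),4),('plBR',(348,519-296),5),('flangeL',(55,358-296),35)]:pr(n,P(C,*q,z))
for n,q,z in[('baseTL',(137,400-296),6),('baseTR',(247,360-296),6),('baseBR',(290,468-296),6),('baseBL',(183,513-296),6),('topbarL',(183,412-296),80),('topbarR',(255,385-296),80),('botL',(210,492-296),80),('botR',(282,466-296),80)]:pr(n,P(S,*q,z))
E
```

```text
br outer [ 520.2 -134.3   74. ]
tl wall top out [646.8  38.9  97. ]
stripTL [620.7  14.6  12. ]
stripTR [641.9 -87.7  12. ]
stripBL [519.7  -7.2  12. ]
stripBR [ 542.4 -111.    12. ]
rib top [ 633.2 -311.3   50. ]
rib bot [ 582.4 -325.3   50. ]
frTR [ 658.8 -355.2   28. ]
frBR [ 589.3 -377.    28. ]
frBL [ 561.8 -286.8   28. ]
frTL [ 629.3 -268.6   28. ]
hL [453.8 341.9  41. ]
hR [478.4 260.8  41. ]
tongL [383.1 332.3   4. ]
tongR [404.4 233.1   4. ]
plBR [425.5 220.3   5. ]
flangeL [514.8 381.2  35. ]
baseTL [ 460.5 -186.5    6. ]
baseTR [ 483.9 -249.5    6. ]
baseBR [ 422.7 -273.6    6. ]
baseBL [ 396.8 -212.6    6. ]
topbarL [ 455.  -202.2   80. ]
topbarR [ 469.8 -241.    80. ]
botL [ 412.4 -216.5   80. ]
botR [ 426.6 -255.2   80. ]
```

```bash
cat >> h.py <<'E'
def chain(wps,p0=None,r0=None):
    """wps: (pos,Rot); prints 6-number end-shift per call in tool frame of the call's start"""
    o,c,r=st(); c=c if p0 is None else np.array(p0,float); r=r if r0 is None else r0
    for p,q in wps:
        d=(r.inv().apply(np.array(p,float)-c)/40).round(2);w=(r.inv()*q).as_rotvec().round(2)
        print(d.tolist(),w.tolist(),'norm mm %.0f rot %.2f'%(40*np.linalg.norm(d),np.linalg.norm(w)))
        c=c+r.apply(d*40);r=r*R.from_rotvec(w)
E
python3 - <<'E'
from h import *
h=1.27
pts=[(320,450,260),(440,300,290),(500,130,290),(560,-20,290),(590,-180,240),(608,-321,170)]
chain([(p,down(h-.425*(i+1))) for i,p in enumerate(pts)])
E
```

```text
[-4.3, -2.5, -1.16] [-0.0, 0.0, 0.42] norm mm 204 rot 0.42
[-4.73, -0.83, -0.75] [-0.0, 0.0, 0.43] norm mm 194 rot 0.43
[-4.49, -0.36, 0.0] [-0.0, 0.0, 0.42] norm mm 180 rot 0.42
[-3.75, 1.5, 0.01] [-0.0, 0.0, 0.43] norm mm 162 rot 0.43
[-3.32, 2.35, 1.25] [0.0, 0.0, 0.42] norm mm 170 rot 0.42
[-1.98, 2.95, 1.75] [0.0, 0.0, 0.43] norm mm 158 rot 0.43
```

Emit:
move_arm:
  motion: [-0.86,-0.5,-0.23,0,0,0.08,-1.72,-1.0,-0.46,0,0,0.17,-2.58,-1.5,-0.7,0,0,0.25,-3.44,-2.0,-0.93,0,0,0.34,-4.3,-2.5,-1.16,0,0,0.42]
  fingers: 0.3

```text
clock: 0.52
position: [321.0, 448.5, 260.5]
tool_rot: [0.355, 0.935, -0.0, -0.0]
force: [0.3, -0.0, 0.2]
gripper_width: 64.4
grip_force: 0.0
```

Emit:
move_arm:
  motion: [-0.95,-0.17,-0.15,0,0,0.09,-1.9,-0.33,-0.3,0,0,0.17,-2.84,-0.5,-0.45,0,0,0.26,-3.79,-0.66,-0.6,0,0,0.34,-4.73,-0.83,-0.75,0,0,0.43]

```text
clock: 0.93
position: [441.1, 298.5, 290.5]
tool_rot: [0.546, 0.838, -0.0, -0.0]
force: [1.1, 0.8, 0.3]
gripper_width: 63.9
grip_force: 0.0
```

```bash
python3 - <<'E'
from h import *
f=grab_frame('wrist');cv2.imwrite('pics/w1.png',f['img'][:,:,::-1]);np.savez('w1.npz',**f)
togo((440,300,290));T=f['world_from_camera'];print(T.round(2).tolist(),f['intrinsics'].round(0).tolist())
E
```

```text
t 0.98 pos [445.4 294.2 291.6] z [ 0.003 -0.002 -1.   ] y [0.919 0.394 0.002] F [ 6.1 -5.3  1.1] w 63.5 gf 0.0
GO [ 0.186 -0.067  0.038] [0. 0. 0.]
[[0.91, 0.39, 0.11, 407.86], [0.4, -0.88, -0.26, 372.12], [0.0, 0.28, -0.96, 460.96], [0.0, 0.0, 0.0, 1.0]] [[403.0, 0.0, 317.0], [0.0, 403.0, 242.0], [0.0, 0.0, 1.0]]
```

View pics/w1.png

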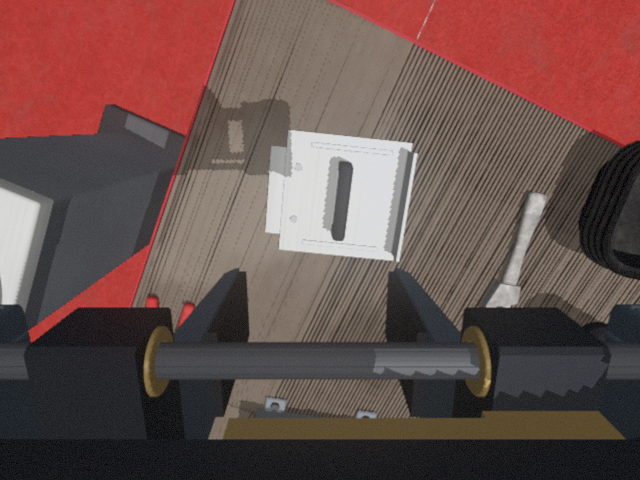

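The wrist view shows the cover whole: plate corners near (290,131), (412,142), (397,261) and (280,250), with the tongue at x≈270 and the handle from (345,163) to (338,240).

```bash
python3 - <<'E'
from h import *
f=np.load('w1.npz');g=f['img'].astype(int)
roi=np.zeros(g.shape[:2],np.uint8);roi[155:248,325:362]=1
m=((g.max(2)<90)&(roi>0)).astype(np.uint8)
c=max(cv2.findContours(m,0,2)[0],key=cv2.contourArea);r=cv2.minAreaRect(c);b=cv2.boxPoints(r);print(r)
P=np.array([ray(f,*q,41) for q in b])
print('handle ctr',P.mean(0));e=[P[1]-P[0],P[2]-P[1]];e=max(e,key=np.linalg.norm);print(np.linalg.norm(e),np.arctan2(-e[0],e[1])%np.pi)
# tongue + plate corners by white mask poly
w=((g.min(2)>185)).astype(np.uint8);w[:, :255]=0;w[:,425:]=0;w[:120]=0;w[270:]=0
c=max(cv2.findContours(w,0,2)[0],key=cv2.contourArea);a=cv2.approxPolyDP(c,3,True)[:,0]
for q in a: print(q,ray(f,*q,5).round(1)[:2])
E
```

```text
((341.2707214355469, 200.53054809570312), (12.933953285217285, 77.86015319824219), 6.4415998458862305)
handle ctr [463.39198928 310.02252096  41.        ]
82.92134137458568 0.31693352895157023
[290 131] [384.4 353. ]
[292 173] [404.  311.9]
[285 177] [398.6 304.6]
[270 172] [381. 303.]
[265 231] [401.3 237.1]
[280 233] [418.2 241.9]
[282 249] [427.9 224.7]
[392 259] [552.8 266.2]
[383 246] [535.7 276.4]
[400 147] [502.  386.3]
[410 150] [513.6 387.8]
[411 143] [511.1 395. ]
```

Emit:
move_arm:
  motion: [-0.9,-0.07,0,0,0,0.08,-1.8,-0.14,0,0,0,0.17,-2.7,-0.22,0,0,0,0.25,-3.6,-0.29,0,0,0,0.34,-4.49,-0.36,0,0,0,0.42]

```text
clock: 1.4
position: [500.3, 128.6, 290.2]
tool_rot: [0.709, 0.705, -0.0, -0.0]
force: [0.9, 0.2, 0.4]
gripper_width: 63.8
grip_force: 0.0
```

Emit:
move_arm:
  motion: [-0.75,0.3,0,0,0,0.09,-1.5,0.6,0,0,0,0.17,-2.25,0.9,0,0,0,0.26,-3.0,1.2,0,0,0,0.34,-3.75,1.5,0,0,0,0.43]

```text
clock: 1.82
position: [560.3, -21.3, 290.1]
tool_rot: [0.843, 0.538, -0.0, -0.0]
force: [1.3, 0.3, 0.9]
gripper_width: 63.7
grip_force: 0.0
```

```bash
python3 - <<'E'
from h import *
f=grab_frame('wrist');cv2.imwrite('pics/w2.png',f['img'][:,:,::-1]);np.savez('w2.npz',**f)
togo((560,-20,290))
E
```

```text
t 1.87 pos [562.4 -26.  289.9] z [ 0.001 -0.002 -1.   ] y [ 0.903 -0.43   0.001] F [ 0.2 -6.8 -0.4] w 63.7 gf 0.0
GO [ 0.111 -0.118 -0.003] [0. 0. 0.]
```

View pics/w2.png

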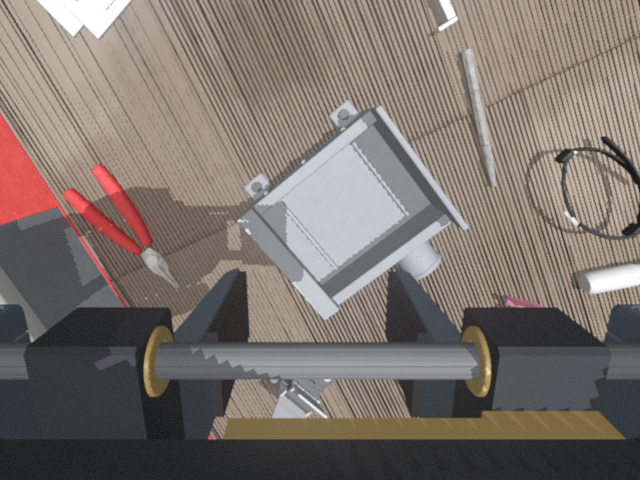

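The box fills the middle: tall wall top from (378,107) to (467,228), low wall corners at (240,219) and (333,316), hose at (420,258).

```bash
python3 - <<'E'
from h import *
f=np.load('w2.npz')
for u,v,z in[(378,107,97),(467,229,97),(240,219,74),(332,317,74)]:print(ray(f,u,v,z).round(1))
t=np.load('top0.npz')
for b in [(581,-48)]:
  for a in[.2,.22]:
    c,s=np.cos(a),np.sin(a);M=np.array([[c,-s],[s,c]])
    for l in[(86,70,97),(86,-70,97),(-86,70,74),(-86,-70,74)]:
        p=[*(M@l[:2]+b),l[2]];print(a,l,proj(f,p).round(1),proj(t,p).round(1))
chain([((590,-180,240),down(-.855)),((600,-325,170),down(-1.28))],(560,-20,290),down(-.43))
E
```

```text
[646.1  41.9  97. ]
[680.1 -92.7  97. ]
[486.4   1.7  74. ]
[ 524.8 -133.2   74. ]
0.2 (86, 70, 97) [385.6 109. ] [292.7 203. ]
0.2 (86, -70, 97) [468.4 235.8] [356.5 190.8]
0.2 (-86, 70, 74) [235.9 218.9] [308.  281.8]
0.2 (-86, -70, 74) [320.  322.5] [371.3 269.5]
0.22 (86, 70, 97) [383.1 108.3] [292.1 203.8]
0.22 (86, -70, 97) [468.8 233.5] [355.6 190.3]
0.22 (-86, 70, 74) [235.9 221.1] [308.9 282.3]
0.22 (-86, -70, 74) [322.  322.9] [372.  268.8]
[-3.32, 2.35, 1.25] [0.0, 0.0, 0.42] norm mm 170 rot 0.42
[-2.21, 2.89, 1.75] [0.0, 0.0, 0.43] norm mm 161 rot 0.43
```

Emit:
move_arm:
  motion: [-0.66,0.47,0.25,0,0,0.08,-1.33,0.94,0.5,0,0,0.17,-2.0,1.41,0.75,0,0,0.25,-2.66,1.88,1.0,0,0,0.34,-3.32,2.35,1.25,0,0,0.42]

```text
clock: 2.28
position: [589.9, -181.1, 239.5]
tool_rot: [0.937, 0.35, -0.0, -0.0]
force: [1.4, 0.1, 0.4]
gripper_width: 64.0
grip_force: 0.0
```

Emit:
move_arm:
  motion: [-0.7,0.9,0.5,0,0,0.12,-1.3,1.7,1.0,0,0,0.24,-1.9,2.5,1.5,0,0,0.35,-2.21,2.89,1.75,0,0,0.43,-2.21,2.89,1.75,0,0,0.43]

```text
clock: 2.7
position: [598.0, -329.8, 166.0]
tool_rot: [0.99, 0.14, -0.002, -0.001]
force: [-1.0, -0.7, -0.8]
gripper_width: 64.5
grip_force: 0.0
```

```bash
python3 - <<'E'
from h import *
grab_frame('wrist')
f=grab_frame('wrist');cv2.imwrite('pics/w3.png',f['img'][:,:,::-1]);np.savez('w3.npz',**f)
togo((600,-325,170))
E
```

```text
t 2.8 pos [ 599.  -325.6  168.9] z [-0.002  0.001 -1.   ] y [ 0.284 -0.959 -0.002] F [ 0.5 -0.   0.7] w 64.2 gf 0.0
GO [ 0.027 -0.009 -0.029] [0. 0. 0.]
```

View pics/w3.png

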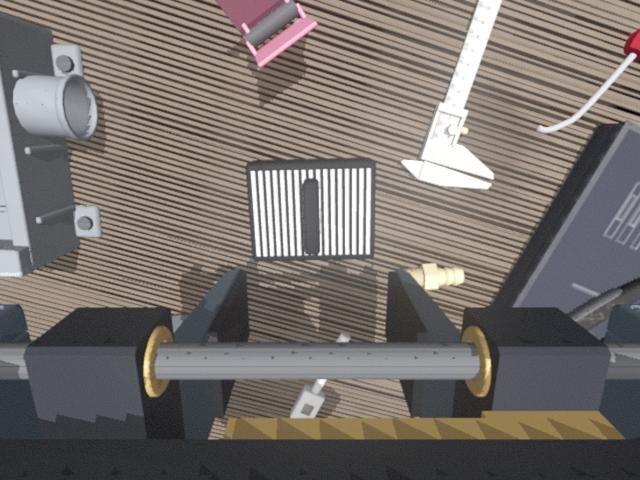

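The element sits square in view, its rib from (310,180) to (312,254). The brass fitting lies to the right at (440,276), clear of the fingers.

```bash
python3 - <<'E'
from h import *
f=np.load('w3.npz')
a=ray(f,309.5,180,50);b=ray(f,311.5,255,50);print(a,b,np.linalg.norm(a-b))
fr=[ray(f,u,v,28) for u,v in[(248,165),(375,163),(376,258),(253,261)]];print(np.round(fr,1),np.mean(fr,0))
print(ray(f,463,277,10),ray(f,410,275,10))
d=a-b;yaw=np.arctan2(d[1],d[0]);print('yaw',yaw)
d=fr[0]-fr[3];print(np.arctan2(d[1],d[0]));d=fr[0]-fr[1];print(np.arctan2(-d[0],d[1]))
m=(a+b)/2;togo((m[0],m[1],31),down(yaw-np.pi/2))
E
```

```text
[ 635.25731727 -309.89432248   50.        ] [ 581.61351818 -326.93179602   50.        ] 56.28439112645188
[[ 630.  -262.4   28. ]
 [ 658.6 -354.3   28. ]
 [ 586.8 -379.5   28. ]
 [ 556.1 -284.4   28. ]] [ 607.87459784 -320.16313915   28.        ]
[ 586.60871633 -462.05495229   10.        ] [ 575.31461974 -417.22607208   10.        ]
yaw 0.3075277986399509
0.290214849307773
0.3017938673409988
t 2.8 pos [ 599.  -325.6  168.9] z [-0.002  0.001 -1.   ] y [ 0.284 -0.959 -0.002] F [ 0.5 -0.   0.7] w 64.2 gf 0.0
GO [ 0.281 -0.1    3.446] [-0.002  0.001 -0.019]
```

Emit:
move_arm:
  motion: [0.25,-0.09,0.8,0,0,-0.02,0.25,-0.09,1.7,0,0,-0.02,0.25,-0.09,2.5,0,0,-0.02,0.25,-0.09,3.2,0,0,-0.02,0.25,-0.09,3.45,0,0,-0.02]

```text
clock: 3.22
position: [606.9, -316.1, 29.0]
tool_rot: [0.988, 0.155, -0.002, -0.002]
force: [-1.1, 1.0, -0.1]
gripper_width: 63.6
grip_force: 0.0
```

Emit:
move_arm:
  motion: [0,0,0,0,0,0,0,0,0,0,0,0,0,0,0,0,0,0,0,0,0,0,0,0,0,0,0,0,0,0]
  fingers: 1
  grip_force: 30

```text
clock: 3.63
position: [609.0, -318.9, 33.8]
tool_rot: [0.988, 0.154, 0.001, 0.001]
force: [-0.7, 0.1, -0.0]
gripper_width: 33.6
grip_force: 0.0
```

```bash
python3 - <<'E'
from h import *
togo((608,-318,31));o,c,r=st();y=r.as_matrix()[:,1];h=np.arctan2(y[1],y[0]);print(h)
chain([((608,-318,150),down(h)),((600,-190,170),down(h-.03)),((588,-80,170),down(.21-np.pi/2))])
E
```

```text
t 3.63 pos [ 609.  -318.9   33.8] z [ 0.002 -0.001 -1.   ] y [ 0.305 -0.952  0.002] F [-0.7  0.1 -0. ] w 33.6 gf 0.0
GO [-0.017 -0.029  0.071] [0. 0. 0.]
-1.2608482711580402
[-0.01, -0.02, -2.9] [0.0, -0.0, 0.0] norm mm 116 rot 0.00
[0.78, -3.11, -0.51] [0.0, -0.0, 0.03] norm mm 130 rot 0.03
[0.48, -2.73, -0.0] [0.0, -0.0, 0.07] norm mm 111 rot 0.07
```

Emit:
move_arm:
  motion: [0,0,0,0,0,0,0,0,0,0,0,0,0,0,0,0,0,0,0,0,0,0,0,0,0,0,0,0,0,0]

```text
clock: 4.05
position: [608.4, -318.7, 32.6]
tool_rot: [0.988, 0.154, 0.0, 0.0]
force: [-1.1, -0.1, 5.4]
gripper_width: 11.9
grip_force: 30.0
```

Emit:
move_arm:
  motion: [0,0,-0.2,0,0,0,0,0,-0.8,0,0,0,0,0,-1.6,0,0,0,0,0,-2.4,0,0,0,0,0,-3,0,0,0]

```text
clock: 4.47
position: [608.7, -318.8, 155.4]
tool_rot: [0.988, 0.154, 0.001, 0.001]
force: [-0.1, -0.3, -1.1]
gripper_width: 11.8
grip_force: 30.0
```

Emit:
move_arm:
  motion: [0.16,-0.6,-0.1,0,0,0,0.32,-1.2,-0.2,0,0,0.01,0.48,-1.9,-0.3,0,0,0.02,0.64,-2.5,-0.4,0,0,0.03,0.78,-3.1,-0.5,0,0,0.03]

```text
clock: 4.88
position: [599.9, -189.7, 173.0]
tool_rot: [0.99, 0.139, 0.0, -0.0]
force: [0.8, -0.9, -1.9]
gripper_width: 11.7
grip_force: 30.0
```

Emit:
move_arm:
  motion: [0.1,-0.65,0,0,0,0.02,0.22,-1.3,0,0,0,0.04,0.34,-2.0,0,0,0,0.06,0.44,-2.6,0,0,0,0.07,0.44,-2.6,0,0,0,0.07]

```text
clock: 5.3
position: [587.4, -82.2, 172.7]
tool_rot: [0.994, 0.106, -0.0, -0.001]
force: [0.2, 0.4, -1.3]
gripper_width: 11.7
grip_force: 30.0
```

```bash
python3 - <<'E'
from h import *
grab_frame('wrist')
f=grab_frame('wrist');cv2.imwrite('pics/w4.png',f['img'][:,:,::-1]);np.savez('w4.npz',**f)
togo((582,-48,170),down(.21-np.pi/2))
E
```

```text
t 5.4 pos [588.4 -85.5 172.8] z [ 0. -0. -1.] y [ 0.21  -0.978  0.   ] F [ 0.7  0.1 -0.8] w 11.7 gf 29.99982476234436
GO [ 0.04  -0.952  0.069] [ 0.    -0.     0.002]
```

View pics/w4.png

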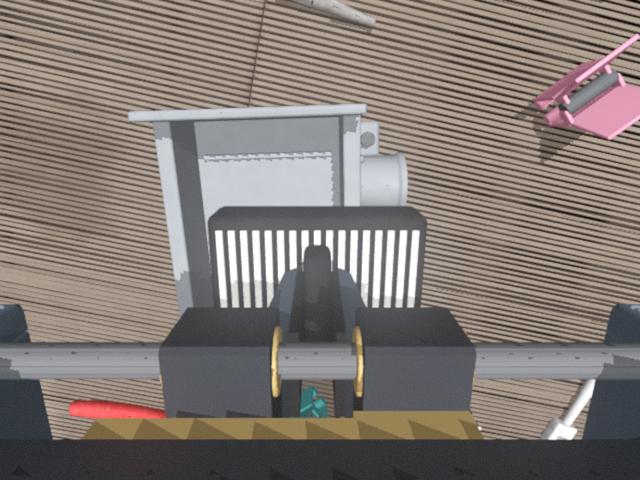

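The wall top runs from (130,113) to (366,106), the strip from (200,158) to (332,153), and the element hangs level in the grip.

```bash
python3 - <<'E'
from h import *
f=np.load('w4.npz');g=cv2.cvtColor(f['img'],cv2.COLOR_RGB2GRAY)
c=cv2.resize(g[95:215,120:380],None,fx=3,fy=3,interpolation=cv2.INTER_CUBIC);cv2.imwrite('pics/w4c.png',c)
E
```

```text
(no output)
```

View pics/w4c.png

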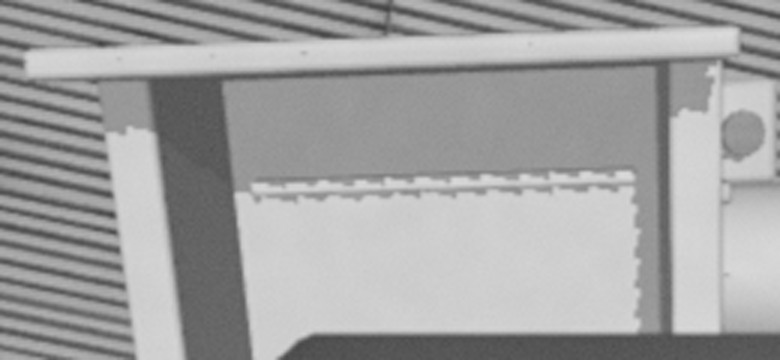

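```bash
python3 - <<'E'
from h import *
f=np.load('w4.npz')
Q=lambda x,y,z:ray(f,120+(x+.5)/3-.5,95+(y+.5)/3-.5,z)
ol,orr,il,ir=Q(25,51,97),Q(738,28,97),Q(25,78,97),Q(740,53,97)
print(ol,orr,il,ir,np.linalg.norm(ol-orr),np.linalg.norm(ol-il))
d=ol-orr;yaw=np.arctan2(-d[0],d[1]);d=il-ir;print('yaw',yaw,np.arctan2(-d[0],d[1]))
M=R.from_euler('z',yaw).as_matrix()
cen=(ol+orr+il+ir)/4-M@[83,0,0];print('centre from wall',cen)
loc=lambda p:M.T@(p-cen)
for n,p in[('strip L',Q(250,190,12)),('strip R',Q(635,178,12)),('R wall in top y-58',Q(667,200,62)),('R wall out top y-70',Q(721,200,62)),('L wall in top',Q(168,200,62)),('L out',Q(117,200,62)),('floor L 58',Q(247,300,6))]:print(n,loc(p).round(1))
E
```

```text
[648.41436635  42.03708086  97.        ] [681.70861538 -92.08336155  97.        ] [643.37257757  41.62559271  97.        ] [677.3345601  -93.58547045  97.        ] 138.19117226273067 5.058552811316351
yaw 0.24332284510148056 0.2460866307421871
centre from wall [582.15248036 -45.49863946  97.        ]
strip L [ 51.5  52.1 -85. ]
strip R [ 51.5 -51.5 -85. ]
R wall in top y-58 [ 50.  -57.1 -35. ]
R wall out top y-70 [ 49.6 -69.5 -35. ]
L wall in top [ 53.5  57.1 -35. ]
L out [ 53.8  68.8 -35. ]
floor L 58 [ 20.8  58.  -91. ]
```

```bash
python3 - <<'E'
from h import *
q=down(.244-np.pi/2)
togo((582.3,-45.5,40),q)
chain([((582.3,-45.5,130),q),((582.3,-45.5,39.5),q)])
E
```

```text
t 5.4 pos [588.4 -85.5 172.8] z [ 0. -0. -1.] y [ 0.21  -0.978  0.   ] F [ 0.7  0.1 -0.8] w 11.7 gf 29.99982476234436
GO [ 0.06  -1.012  3.319] [ 0.    -0.    -0.032]
[0.06, -1.01, 1.07] [0.0, -0.0, -0.03] norm mm 59 rot 0.03
[-0.0, -0.0, 2.26] [0.0, -0.0, -0.0] norm mm 90 rot 0.00
```

Emit:
move_arm:
  motion: [0.03,-0.4,0,0,0,-0.02,0.06,-0.8,0,0,0,-0.03,0.06,-1.01,0.3,0,0,-0.03,0.06,-1.01,0.7,0,0,-0.03,0.06,-1.01,1.07,0,0,-0.03]

```text
clock: 5.82
position: [582.8, -46.8, 129.4]
tool_rot: [0.993, 0.12, 0.0, 0.0]
force: [0.3, -0.3, -1.5]
gripper_width: 11.7
grip_force: 30.0
```

Emit:
move_arm:
  motion: [0,0,0.4,0,0,0,0,0,1.0,0,0,0,0,0,1.6,0,0,0,0,0,2.1,0,0,0,0,0,2.22,0,0,0]

```text
clock: 6.23
position: [581.1, -47.1, 38.2]
tool_rot: [0.993, 0.119, -0.002, -0.0]
force: [-11.8, 2.3, 41.8]
gripper_width: 11.7
grip_force: 30.0
```

Emit:
move_arm:
  motion: [0,0,0,0,0,0,0,0,0.03,0,0,0,0,0,0.03,0,0,0,0,0,0.03,0,0,0,0,0,0.03,0,0,0]

```text
clock: 6.65
position: [582.8, -46.4, 40.2]
tool_rot: [0.993, 0.12, 0.0, 0.0]
force: [0.7, -0.3, -0.4]
gripper_width: 11.6
grip_force: 30.0
```

Emit:
move_arm:
  motion: [0,0,0,0,0,0,0,0,0,0,0,0,0,0,0,0,0,0,0,0,0,0,0,0,0,0,0,0,0,0]
  fingers: 0.5

```text
clock: 7.07
position: [582.4, -46.1, 39.6]
tool_rot: [0.993, 0.12, 0.0, 0.0]
force: [-0.1, -0.2, 0.2]
gripper_width: 41.9
grip_force: 0.0
```

Emit:
move_arm:
  motion: [0,0,-0.4,0,0,0,0,0,-1.3,0,0,0,0,0,-2.3,0,0,0,0,0,-3.3,0,0,0,0,0,-4.2,0,0,0]

```text
clock: 7.48
position: [582.2, -46.1, 209.9]
tool_rot: [0.993, 0.12, 0.0, 0.0]
force: [1.4, -0.0, -0.4]
gripper_width: 45.7
grip_force: 0.0
```

```bash
python3 - <<'E'
from h import *
f=grab_frame('top');np.savez('top1.npz',**f);
T=[(570,90,260),(535,220,260),(492,340,250)]
h=.244-np.pi/2
togo((582,-46,200))
chain([(p,down(h+(i+1)*(.3-h)/3)) for i,p in enumerate(T)])
E
```

```text
t 7.53 pos [585.2 -46.6 216.7] z [ 0.01  -0.002 -1.   ] y [ 0.238 -0.971  0.004] F [ 3.5 -0.4  8.5] w 45.5 gf 0.0
GO [-0.079 -0.034  0.418] [0. 0. 0.]
[0.45, -3.4, -1.09] [0.01, -0.01, -0.55] norm mm 144 rot 0.55
[1.69, -2.91, 0.01] [-0.0, 0.0, -0.54] norm mm 135 rot 0.54
[2.66, -1.76, 0.26] [-0.0, -0.0, -0.54] norm mm 128 rot 0.54
```

Emit:
move_arm:
  motion: [0.1,-0.7,-0.3,0,0,-0.11,0.18,-1.4,-0.6,0,0,-0.22,0.27,-2.1,-0.8,0,0,-0.33,0.36,-2.8,-1.0,0,0,-0.44,0.45,-3.4,-1.1,0,0,-0.55]

```text
clock: 7.95
position: [567.3, 91.9, 252.5]
tool_rot: [0.922, 0.387, 0.001, 0.0]
force: [0.8, 0.4, 0.4]
gripper_width: 45.6
grip_force: 0.0
```

Emit:
move_arm:
  motion: [0.34,-0.6,0,0,0,-0.11,0.68,-1.2,0,0,0,-0.22,1.0,-1.8,0,0,0,-0.33,1.35,-2.35,0,0,0,-0.44,1.69,-2.91,0,0,0,-0.54]

```text
clock: 8.37
position: [531.9, 221.4, 251.5]
tool_rot: [0.785, 0.619, -0.0, -0.0]
force: [0.9, -0.4, 0.7]
gripper_width: 45.7
grip_force: 0.0
```

Emit:
move_arm:
  motion: [0.4,-0.55,0,0,0,-0.12,0.85,-1.1,0,0,0,-0.24,1.3,-1.7,0.1,0,0,-0.36,1.55,-2.1,0.2,0,0,-0.48,1.63,-2.18,0.25,0,0,-0.54]

```text
clock: 8.78
position: [460.8, 306.2, 241.1]
tool_rot: [0.59, 0.807, -0.0, -0.001]
force: [0.5, -0.6, -0.7]
gripper_width: 45.8
grip_force: 0.0
```

```bash
python3 - <<'E'
from h import *
grab_frame('wrist');grab_frame('wrist')
f=grab_frame('wrist');np.savez('w5.npz',**f);g=f['img'].astype(int)
w=(g.min(2)>150).astype(np.uint8);w[300:]=0
n,l,s,cc=cv2.connectedComponentsWithStats(w);k=1+s[1:,4].argmax();print(s[k])
c=max(cv2.findContours((l==k).astype(np.uint8),0,2)[0],key=cv2.contourArea);hull=cv2.convexHull(c)
m=np.zeros_like(w);cv2.fillPoly(m,[cv2.erode(m,None) is not None and hull],1);m=cv2.erode(m,np.ones((25,25)))
d=((g.max(2)<85)&(m>0)).astype(np.uint8);c2=max(cv2.findContours(d,0,2)[0],key=cv2.contourArea);r=cv2.minAreaRect(c2);print(r)
P=np.array([ray(f,*q,41) for q in cv2.boxPoints(r)]);e=max([P[1]-P[0],P[2]-P[1]],key=np.linalg.norm)
print(P.mean(0),np.linalg.norm(e),(np.arctan2(-e[0],e[1])+1)%np.pi-1)
v=g.copy().astype(np.uint8)[:,:,::-1];cv2.imwrite('pics/w5.png',cv2.resize(v[:330],None,fx=1.2,fy=1.2))
togo((466,304,250))
E
```

```text
[  238   133   157   136 17956]Traceback (most recent call last):
  File "<stdin>", line 8, in <module>
ValueError: max() iterable argument is empty
```

```bash
python3 - <<'E'
from h import *
f=np.load('w5.npz');g=f['img'].astype(int)
d=np.zeros(g.shape[:2],np.uint8);s=np.s_[145:262,265:375];d[s]=(g.max(2)[s]<100)
cs=sorted(cv2.findContours(d,0,2)[0],key=cv2.contourArea)[-3:]
for c in cs:
    r=cv2.minAreaRect(c);print(r)
    P=np.array([ray(f,*q,41) for q in cv2.boxPoints(r)]);e=max([P[1]-P[0],P[2]-P[1]],key=np.linalg.norm)
    print(P.mean(0),np.linalg.norm(e),(np.arctan2(-e[0],e[1])+1)%np.pi-1)
v=f['img'][:,:,::-1];cv2.imwrite('pics/w5.png',cv2.resize(v[100:300,200:440],None,fx=3,fy=3,interpolation=cv2.INTER_CUBIC))
togo((466,304,250))
E
```

```text
((316.0, 176.0), (0.0, 0.0), 0.0)
[450.63205655 337.52902419  41.        ] 0.0 0.0
((316.2500305175781, 172.75001525878906), (1.4142134189605713, 2.1213202476501465), 45.0)
[449.97265102 340.41285943  41.        ] 1.9282683067069561 -0.48725444682173646
((320.43463134765625, 165.4269256591797), (6.49022912979126, 12.366517066955566), 74.74488067626953)
[451.63450923 347.83624638  41.        ] 11.187553626764101 2.1359693367338277
t 8.93 pos [463.1 304.5 241.4] z [-0. -0. -1.] y [ 0.956  0.294 -0.   ] F [ 0.3  0.  -0.7] w 45.6 gf 0.0
GO [-0.033  0.065 -0.214] [0. 0. 0.]
```

View pics/w5.png

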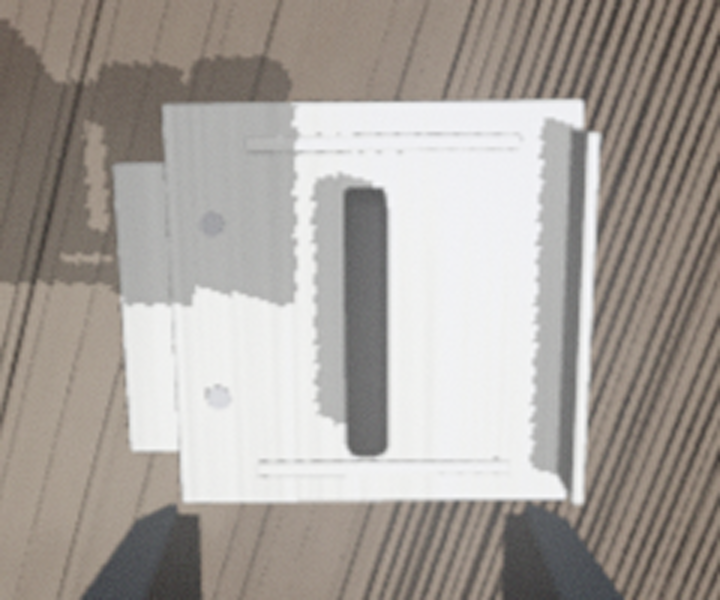

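The handle runs from (366,187) to (367,456) in the crop, nearly square to the tool, with the tongue to the left and the flange to the right.

```bash
python3 - <<'E'
from h import *
f=np.load('w5.npz')
Q=lambda x,y,z:ray(f,200+(x+.5)/3-.5,100+(y+.5)/3-.5,z)
a,b=Q(366,187,41),Q(367,456,41);e=a-b;print(a,b,np.linalg.norm(e),(a+b)/2,np.arctan2(-e[0],e[1]), np.linalg.norm(Q(346,300,41)-Q(387,300,41)))
c=[Q(164,103,5),Q(183,502,5)];d=c[0]-c[1];print('plate -x edge',c,np.linalg.norm(d),np.arctan2(-d[0],d[1]))
t=[Q(114,163,4),Q(132,451,4)];d=t[0]-t[1];print(np.linalg.norm(d),np.arctan2(-d[0],d[1]),'tongue mid',(t[0]+t[1])/2)
fl=[Q(600,132,35),Q(580,504,35)];d=fl[0]-fl[1];print('flange',np.linalg.norm(d),np.arctan2(-d[0],d[1]),(fl[0]+fl[1])/2)
yaw=np.mean([np.arctan2(-d[0],d[1]) for d in(c[0]-c[1],t[0]-t[1],a-b)]);m=(a+b)/2
x=np.array([np.cos(yaw),np.sin(yaw),0]);print(yaw,'cover mid from handle',m-6*x,'from tongue',(t[0]+t[1])/2+77.5*x,'from flange',(fl[0]+fl[1])/2-77.5*x)
togo((m[0],m[1],12),down(yaw))
E
```

```text
[451.78127913 351.100809    41.        ] [477.76825679 269.88256313  41.        ] 85.27441862057798 [464.77476796 310.49168606  41.        ] 0.309670990015574 12.709517162088181
plate -x edge [array([382.38358697, 354.18948373,   5.        ]), array([424.13512191, 222.97579911,   5.        ])] 137.6961208700181 0.3080647271365072
99.74283118144287 0.31092853280299954 tongue mid [386.64704899 283.19151741   4.        ]
flange 119.74078608083406 0.3051974194148392 [532.7358559  330.27656425  35.        ]
0.3095547499850269 cover mid from handle [459.05995214 308.66387858  41.        ] from tongue [460.46341996 306.80069734   4.        ] from flange [458.91948493 306.66738432  35.        ]
t 8.93 pos [463.1 304.5 241.4] z [-0. -0. -1.] y [ 0.956  0.294 -0.   ] F [ 0.3  0.  -0.7] w 45.6 gf 0.0
GO [0.133 0.085 5.736] [-0.     0.    -0.011]
```

Emit:
move_arm:
  motion: [0.1,0.08,0.8,0,0,-0.01,0.1,0.08,1.7,0,0,-0.01,0.1,0.08,2.7,0,0,-0.01,0.1,0.08,3.6,0,0,-0.01,0.1,0.08,4.4,0,0,-0.01]

```text
clock: 9.35
position: [465.6, 308.1, 63.6]
tool_rot: [0.592, 0.806, -0.0, 0.0]
force: [0.6, 0.5, 0.6]
gripper_width: 45.2
grip_force: 0.0
```

Emit:
move_arm:
  motion: [0,0,0.5,0,0,0,0,0,0.9,0,0,0,0,0,1.2,0,0,0,0,0,1.3,0,0,0,0,0,1.3,0,0,0]
  fingers: 1
  grip_force: 55

```text
clock: 9.77
position: [465.4, 308.4, 12.8]
tool_rot: [0.591, 0.807, -0.001, -0.0]
force: [0.9, -0.9, 0.8]
gripper_width: 14.8
grip_force: 0.0
```

Emit:
move_arm:
  motion: [0,0,0,0,0,0,0,0,0,0,0,0,0,0,0,0,0,0,0,0,0,0,0,0,0,0,0,0,0,0]

```text
clock: 10.18
position: [465.4, 309.2, 13.9]
tool_rot: [0.59, 0.807, 0.0, 0.0]
force: [-0.2, 0.5, -3.0]
gripper_width: 13.3
grip_force: 55.0
```

```bash
python3 - <<'E'
from h import *
togo((465.2,309.2,13.5),down(.309))
E
```

```text
t 10.18 pos [465.4 309.2  13.9] z [ 0.  0. -1.] y [0.953 0.304 0.001] F [-0.2  0.5 -3. ] w 13.3 gf 54.99710977077484
GO [ 0.002 -0.004  0.011] [ 0.001 -0.    -0.   ]
```

```bash
cat >> h.py <<'E'
BC=np.array([582.2,-45.5,0]);BY=.244;TC=np.array([6,0,13.9])
def cov(px,pz,th,y=0,yaw=BY):
    Z=R.from_euler('z',yaw);Y=R.from_euler('y',-th)
    mid=np.array([px,y,pz])-Y.apply([-60,0,0])
    return BC+Z.apply(mid+Y.apply(TC)), Z*Y*down(0)
def tilt(yaw,th): return R.from_euler('z',yaw)*R.from_euler('y',-th)*down(0)
E
python3 - <<'E'
from h import *
t=.4;c,s=np.cos(t),np.sin(t)
pre=cov(-59+45*c,64+45*s,t)
hi=(pre[0]+[0,0,50],pre[1])
print(pre[0],hi[0])
w=[((465.2,309.2,130),down(.309)),((505,210,200),tilt(.29,.1)),((535,90,200),tilt(.27,.25)),hi,pre,cov(-59,63.5,t)]
chain(w,(465.2,309.2,13.5),down(.309))
E
```

```text
[618.90446032 -36.36204198 120.02818381] [618.90446032 -36.36204198 170.02818381]
[0.0, 0.0, -2.91] [0.0, 0.0, 0.0] norm mm 116 rot 0.00
[-2.67, 0.19, -1.75] [-0.1, -0.0, 0.02] norm mm 128 rot 0.10
[-3.08, -0.13, -0.02] [-0.15, -0.0, 0.02] norm mm 123 rot 0.15
[-3.61, 0.96, 1.0] [-0.15, -0.01, 0.02] norm mm 155 rot 0.15
[-0.0, -0.49, 1.16] [-0.0, -0.0, 0.0] norm mm 50 rot 0.00
[-0.0, -1.13, 0.01] [-0.0, -0.0, 0.0] norm mm 45 rot 0.00
```

Emit:
move_arm:
  motion: [0,0,-0.2,0,0,0,0,0,-0.7,0,0,0,0,0,-1.4,0,0,0,0,0,-2.2,0,0,0,0,0,-2.91,0,0,0]

```text
clock: 10.6
position: [465.0, 309.0, 132.1]
tool_rot: [0.59, 0.808, 0.0, 0.0]
force: [-0.2, 0.7, -3.7]
gripper_width: 13.4
grip_force: 55.0
```

Emit:
move_arm:
  motion: [-0.4,0.03,-0.4,-0.02,0,0,-0.9,0.06,-0.8,-0.04,0,0,-1.5,0.1,-1.2,-0.06,0,0.01,-2.1,0.15,-1.5,-0.08,0,0.02,-2.67,0.19,-1.75,-0.1,0,0.02]

```text
clock: 11.02
position: [505.3, 208.7, 201.7]
tool_rot: [0.597, 0.8, 0.041, 0.03]
force: [0.8, -0.4, -3.8]
gripper_width: 13.6
grip_force: 55.0
```

Emit:
move_arm:
  motion: [-0.6,-0.03,0,-0.03,0,0,-1.2,-0.06,0,-0.06,0,0.01,-1.8,-0.08,-0.01,-0.09,0,0.01,-2.4,-0.1,-0.02,-0.12,0,0.02,-3.08,-0.13,-0.02,-0.15,0,0.02]

```text
clock: 11.43
position: [534.8, 89.3, 200.9]
tool_rot: [0.601, 0.789, 0.101, 0.074]
force: [1.2, 0.1, -3.1]
gripper_width: 13.9
grip_force: 55.0
```

Emit:
move_arm:
  motion: [-0.8,0.2,0.2,-0.04,0,0,-1.7,0.45,0.5,-0.08,0,0.01,-2.6,0.7,0.8,-0.12,-0.01,0.02,-3.3,0.9,0.95,-0.15,-0.01,0.02,-3.61,0.96,1.0,-0.15,-0.01,0.02]

```text
clock: 11.85
position: [619.6, -39.5, 169.7]
tool_rot: [0.603, 0.772, 0.157, 0.122]
force: [-0.6, -0.3, -3.5]
gripper_width: 13.7
grip_force: 55.0
```

```bash
python3 - <<'E'
from h import *
grab_frame('wrist');grab_frame('wrist')
f=grab_frame('wrist');np.savez('w6.npz',**f);cv2.imwrite('pics/w6.png',f['img'][:,:,::-1])
t=.4;c,s=np.cos(t),np.sin(t)
togo(cov(-59+45*c,64+45*s,t)[0]+[0,0,50],cov(0,0,t)[1])
E
```

```text
t 12.0 pos [618.6 -37.  170.3] z [ 0.376  0.096 -0.921] y [0.894 0.224 0.389] F [ 0.4  1.2 -2.1] w 13.9 gf 54.99707043170929
GO [0.014 0.007 0.011] [-0.001 -0.003  0.001]
```

View pics/w6.png

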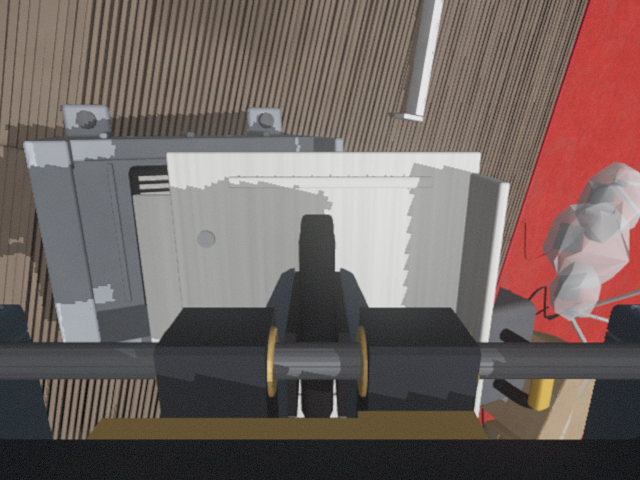

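The cover is held firmly with its tongue corner at (135,196). The plate's edge runs from (168,153) to (480,152), and the box's low wall corner is at (27,145).

```bash
python3 - <<'E'
from h import *
f=np.load('w6.npz');o,p,r=st()
tp=lambda c:p+r.apply([c[1],c[0]-6,13.9-c[2]])
for n,c in[('168,153',(-60,69,5)),('480,152',(77.5,69,5)),('135,196',(-77.5,50,4)),('507,184',(77.5,60,35))]:print(n,proj(f,tp(c)).round(1))
Z=R.from_euler('z',BY)
for n,c in[('27,145 lowcorner',(-86,70,74)),('342,140 wall end?',(86,70,97))]:print(n,proj(f,BC+Z.apply(c)).round(1))
E
```

```text
168,153 [166.  147.8]
480,152 [482.6 147.6]
135,196 [132.4 191. ]
507,184 [511.8 177.4]
27,145 lowcorner [ 21.1 140.9]
342,140 wall end? [344.  138.1]
```

Emit:
move_arm:
  motion: [0,-0.12,0.3,0,0,0,0,-0.28,0.65,0,0,0,0,-0.42,1.0,0,0,0,0,-0.49,1.16,0,0,0,0,-0.49,1.16,0,0,0]

```text
clock: 12.42
position: [617.6, -35.0, 118.8]
tool_rot: [0.602, 0.774, 0.157, 0.12]
force: [-1.8, 0.5, -3.6]
gripper_width: 13.6
grip_force: 55.0
```

Emit:
move_arm:
  motion: [0,-0.2,0,0,0,0,0,-0.45,0,0,0,0,0,-0.7,0,0,0,0,0,-0.9,0,0,0,0,0,-1.0,0,0,0,0]

```text
clock: 12.83
position: [582.0, -45.2, 104.7]
tool_rot: [0.602, 0.773, 0.157, 0.122]
force: [0.1, 0.1, -3.1]
gripper_width: 13.7
grip_force: 55.0
```

```bash
python3 - <<'E'
from h import *
togo(*cov(-59,63.5,.4))
chain([cov(-59.5,63.5,.4),cov(-59.5,63.5,.2),cov(-59.7,63,.05),cov(-60,62,0)],*cov(-59+5.2*np.cos(.4),63.5+5.2*np.sin(.4),.4))
E
```

```text
t 12.83 pos [582.  -45.2 104.7] z [ 0.377  0.097 -0.921] y [0.893 0.225 0.389] F [ 0.1  0.1 -3.1] w 13.7 gf 54.99711871147156
GO [-0.007 -0.108  0.029] [ 0.    -0.003  0.003]
[0.0, -0.14, -0.0] [0.0, 0.0, 0.0] norm mm 6 rot 0.00
[0.0, 0.03, 0.33] [0.2, -0.0, 0.0] norm mm 13 rot 0.20
[0.0, 0.03, 0.26] [0.15, 0.0, -0.0] norm mm 10 rot 0.15
[0.0, 0.01, 0.11] [0.05, -0.0, -0.0] norm mm 4 rot 0.05
```

Emit:
move_arm:
  motion: [0,-0.05,0,0,0,0,0,-0.1,0,0,0,0,0,-0.13,0,0,0,0,0,-0.13,0,0,0,0,0,-0.13,0,0,0,0]

```text
clock: 13.25
position: [578.7, -46.6, 102.4]
tool_rot: [0.602, 0.773, 0.157, 0.122]
force: [0.4, 0.1, -3.0]
gripper_width: 14.0
grip_force: 55.0
```

Emit:
move_arm:
  motion: [0,0.01,0.07,0.04,0,0,0,0.01,0.13,0.08,0,0,0,0.02,0.2,0.12,0,0,0,0.02,0.27,0.16,0,0,0,0.03,0.33,0.2,0,0]

```text
clock: 13.67
position: [584.8, -45.1, 90.6]
tool_rot: [0.612, 0.785, 0.078, 0.061]
force: [0.6, 0.8, -2.7]
gripper_width: 13.5
grip_force: 55.0
```

```bash
python3 - <<'E'
from h import *
togo(*cov(-59.5,63.5,.2))
E
```

```text
t 13.67 pos [584.8 -45.1  90.6] z [ 0.191  0.049 -0.98 ] y [0.951 0.239 0.197] F [ 0.6  0.8 -2.7] w 13.5 gf 54.9965626001358
GO [ 0.007 -0.007  0.008] [-0.002 -0.001  0.003]
```

Emit:
move_arm:
  motion: [0,0.01,0.05,0.03,0,0,0,0.01,0.1,0.06,0,0,0,0.02,0.16,0.09,0,0,0,0.03,0.22,0.12,0,0,0,0.03,0.26,0.15,0,0]

```text
clock: 14.08
position: [588.0, -44.2, 80.5]
tool_rot: [0.614, 0.789, 0.02, 0.015]
force: [-0.3, 0.3, -3.5]
gripper_width: 13.3
grip_force: 55.0
```

Emit:
move_arm:
  motion: [0,0,0.03,0.02,0,0,0,0,0.06,0.03,0,0,0,0.01,0.09,0.05,0,0,0,0.01,0.12,0.05,0,0,0,0.01,0.13,0.05,0,0]

```text
clock: 14.5
position: [588.5, -43.9, 75.1]
tool_rot: [0.614, 0.789, 0.001, -0.0]
force: [0.8, -0.1, -2.2]
gripper_width: 13.5
grip_force: 55.0
```

```bash
python3 - <<'E'
from h import *
togo(*cov(-60,62,0))
E
```

```text
t 14.5 pos [588.5 -43.9  75.1] z [ 0.     0.001 -1.   ] y [0.97  0.245 0.001] F [ 0.8 -0.1 -2.2] w 13.5 gf 54.99653935432434
GO [-0.    -0.011 -0.019] [ 0.001 -0.001  0.003]
```

Emit:
move_arm:
  motion: [0,0,0.03,0,0,0,0,0,0.05,0,0,0,0,0,0.07,0,0,0,0,0,0.07,0,0,0,0,0,0.07,0,0,0]

```text
clock: 14.92
position: [588.5, -43.9, 75.0]
tool_rot: [0.614, 0.789, 0.001, 0.0]
force: [-10.1, 2.9, 38.1]
gripper_width: 13.9
grip_force: 55.0
```

```bash
python3 - <<'E'
from h import *
togo(*cov(-60,62,0))
E
```

```text
t 14.92 pos [588.5 -43.9  75. ] z [ 0.002  0.001 -1.   ] y [0.97  0.245 0.002] F [-10.1   2.9  38.1] w 13.9 gf 55.00842869281769
GO [ 0.    -0.012 -0.023] [ 0.002 -0.001  0.003]
```

Emit:
move_arm:
  motion: [0,0,-0.04,0,0,0,0,0,-0.04,0,0,0,0,0,-0.04,0,0,0,0,0,-0.04,0,0,0,0,0,-0.04,0,0,0]
  fingers: 0.5

```text
clock: 15.33
position: [588.2, -44.1, 74.0]
tool_rot: [0.615, 0.789, 0.0, -0.001]
force: [-0.4, -0.3, 0.6]
gripper_width: 43.7
grip_force: 0.0
```

Emit:
move_arm:
  motion: [0,0,-0.4,0,0,0,0,0,-1.2,0,0,0,0,0,-2.1,0,0,0,0,0,-3.0,0,0,0,0,0,-3.8,0,0,0]
  fingers: 0.1

```text
clock: 15.75
position: [588.3, -44.2, 228.2]
tool_rot: [0.615, 0.789, 0.001, -0.0]
force: [1.7, 0.3, 0.2]
gripper_width: 75.9
grip_force: 0.0
```

```bash
python3 - <<'E'
from h import *
grab_frame('wrist')
f=grab_frame('wrist');np.savez('w7.npz',**f);cv2.imwrite('pics/w7.png',cv2.resize(f['img'][60:320,160:480,::-1],None,fx=2.5,fy=2.3))
togo((588,-44,230))
Z=R.from_euler('z',BY)
for n,c in[('plate -x+y',(-60,69,67)),('tongue',(-60,50,66)),('plate +x',(77.5,-69,67)),('flange+y',(77.5,60,97)),('flange-y',(77.5,-60,97)),('wall in +y',(80,70,97)),('wall in -y',(80,-70,97)),('h+',(6,42,103)),('h-',(6,-42,103))]:
    q=proj(f,BC+Z.apply(c));print(n,((q-[160,60])*[2.5,2.3]).round(0))
h=BY
chain([((550,-130,220),down(BY+.06)),((450,-215,190),down(.37))])
E
```

```text
t 15.85 pos [590.8 -44.6 231.4] z [ 0.008 -0.    -1.   ] y [0.97  0.245 0.007] F [-0.  -0.  -0.2] w 81.7 gf 0.0
GO [ 0.033 -0.065  0.034] [0. 0. 0.]
plate -x+y [179. 175.]
tongue [183. 229.]
plate +x [579. 537.]
flange+y [622. 208.]
flange-y [597. 547.]
wall in +y [633. 176.]
wall in -y [603. 573.]
h+ [383. 265.]
h- [382. 507.]
[-1.82, -1.51, 0.28] [0.01, 0.0, -0.06] norm mm 95 rot 0.06
[-1.27, -3.03, 0.76] [-0.0, 0.0, -0.06] norm mm 135 rot 0.06
```

View pics/w7.png

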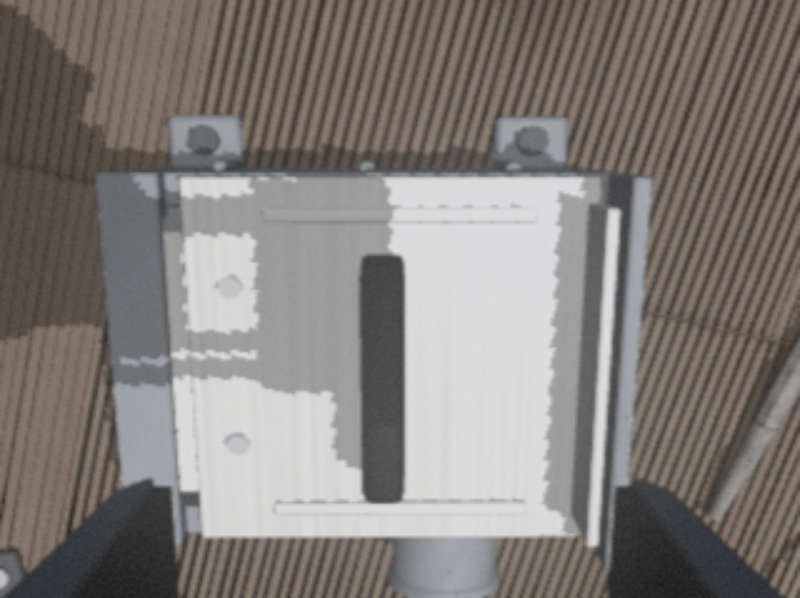

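The cover is flush: the flange lies just inside and parallel to the tall wall, and the handle at (383,378) matches the prediction. That was my last picture, so the clip gets measured numerically.

Emit:
move_arm:
  motion: [-0.35,-0.3,0.05,0,0,-0.01,-0.7,-0.6,0.1,0,0,-0.02,-1.05,-0.9,0.15,0,0,-0.03,-1.4,-1.2,0.2,0,0,-0.04,-1.8,-1.5,0.3,0,0,-0.06]

```text
clock: 16.27
position: [547.2, -129.2, 213.6]
tool_rot: [0.59, 0.807, 0.0, -0.001]
force: [-0.0, 0.4, 0.7]
gripper_width: 82.0
grip_force: 0.0
```

Emit:
move_arm:
  motion: [-0.3,-0.8,0.2,0,0,-0.02,-0.6,-1.6,0.4,0,0,-0.04,-0.95,-2.4,0.6,0,0,-0.05,-1.2,-2.9,0.75,0,0,-0.06,-1.27,-3.03,0.76,0,0,-0.06]

```text
clock: 16.68
position: [444.5, -215.0, 182.1]
tool_rot: [0.567, 0.824, 0.0, -0.002]
force: [0.1, 0.2, 0.3]
gripper_width: 82.3
grip_force: 0.0
```

```bash
python3 - <<'E'
from h import *
grab_frame('wrist');grab_frame('wrist')
f=grab_frame('wrist');np.savez('w8.npz',**f)
togo((441,-230,190),down(.37))
M=R.from_euler('z',.37)
for c in[(35,35,6),(35,-35,6),(-35,-35,6),(-35,35,6),(27,22,84),(27,-22,84),(-27,-22,84),(-27,22,84),(0,0,48)]:print(c,proj(f,np.array([441,-230.5,0])+M.apply(c)).round(0))
hsv=cv2.cvtColor(f['img'],cv2.COLOR_RGB2HSV)
m=(hsv[...,1]<50).astype(np.uint8);m[:60]=0;m[275:]=0;m[:,:200]=0;m[:,440:]=0
m=cv2.morphologyEx(m,cv2.MORPH_CLOSE,np.ones((5,5)));m=cv2.morphologyEx(m,cv2.MORPH_OPEN,np.ones((5,5)))
for c in cv2.findContours(m,0,2)[0]:
    if cv2.contourArea(c)>300: print(cv2.contourArea(c),cv2.minAreaRect(c),cv2.approxPolyDP(cv2.convexHull(c),4,True)[:,0].tolist())
E
```

```text
t 16.83 pos [ 447.7 -213.8  183.5] z [-0.     0.002 -1.   ] y [0.934 0.358 0.   ] F [-0.2 -0.1 -0.2] w 81.9 gf 0.0
GO [-0.317 -0.302 -0.163] [ 0.    -0.002 -0.004]
(35, 35, 6) [345. 194.]
(35, -35, 6) [344. 270.]
(-35, -35, 6) [267. 270.]
(-35, 35, 6) [264. 195.]
(27, 22, 84) [340. 232.]
(27, -22, 84) [340. 290.]
(-27, -22, 84) [265. 291.]
(-27, 22, 84) [262. 232.]
(0, 0, 48) [304. 247.]
47416.0 ((319.5, 167.0), (214.0, 239.0), 90.0) [[439, 60], [438, 271], [202, 274], [201, 88], [206, 61]]
```

Emit:
move_arm:
  motion: [-0.3,-0.1,0,0,0,0,-0.7,-0.2,0,0,0,0,-1.1,-0.3,0,0,0,0,-1.3,-0.3,0,0,0,0,-1.3,-0.3,0,0,0,0]

```text
clock: 17.25
position: [456.1, -268.9, 183.5]
tool_rot: [0.567, 0.824, 0.0, 0.0]
force: [0.4, 0.1, 0.5]
gripper_width: 82.5
grip_force: 0.0
```

```bash
python3 - <<'E'
from h import *
grab_frame('wrist');grab_frame('wrist')
f=grab_frame('wrist');np.savez('w8.npz',**f)
togo((441,-230,190),down(.37))
M=R.from_euler('z',.37);S=np.array([441,-230.5,0])
pp=lambda c:proj(f,S+M.apply(c)).round(0)
for c in[(35,35,6),(35,-35,6),(-35,-35,6),(-35,35,6),(27,22,84),(-27,-22,84),(0,0,48)]:print(c,pp(c))
g=f['img'].astype(int);rb=g[...,0]-g[...,2]
print('wood rb pct',np.percentile(rb[60:120,200:440],[5,25,50,75,95]))
u0,v0=pp((0,0,6)).astype(int)
b=cv2.blur(rb.astype(np.float32),(5,5))
print(b[v0-60:v0+80:8,u0-76:u0+80:8].astype(int))
E
```

```text
t 17.4 pos [ 454.9 -266.3  183.3] z [-0.001  0.002 -1.   ] y [ 0.933  0.359 -0.   ] F [-0.5  0.   0.1] w 81.8 gf 0.0
GO [ 0.973  0.    -0.165] [-0.    -0.002 -0.003]
(35, 35, 6) [359. 132.]
(35, -35, 6) [357. 214.]
(-35, -35, 6) [278. 215.]
(-35, 35, 6) [275. 132.]
(27, 22, 84) [359. 155.]
(-27, -22, 84) [278. 221.]
(0, 0, 48) [317. 181.]
wood rb pct [18. 26. 27. 29. 30.]
[[28 28 25 27 25 26 26 26 26 26 26 26 27 27 27 26 27 28 24 25]
 [27 27 27 25 22 21 19 19 20 22 26 26 27 25 27 27 28 28 21 27]
 [22 23 21 22 19  0  0  0  0  0 -2 -3 -2 -3 -2 27 27 27 25 23]
 [21 20 21 19 19 -2 -4 -1 -1 -1 -3 -4 -4 -5 -4 27 27 20 24 25]
 [25 24 25 20 18 -2 -3 -2 -4 -3 -2 -3 -4 -5 -5 27 28 24 23 23]
 [26 27 26 20 19 -3 -3 -3 -3 -1 -2 -4 -2 -2 -4 28 20 23 23 23]
 [27 27 26 20 20 -2 -2 -3 -3 -1 -2 -3 -3 -3 -4 28 21 26 23 21]
 [27 27 26 20 19 -3 -3 -3 -4 -1 -1 -3 -3 -3 -4 25 25 22 23 25]
 [26 27 27 21 19 -3 -3 -3 -4 -2 -1 -3 -2 -2 -4 19 26 25 21 24]
 [23 21 22 23 19 -3 -4 -3 -3 -2 -1 -3 -3 -3 -4 25 23 23 25 21]
 [25 23 23 20 19 -2 -4 -3 -3 -1 -1 -3 -2 -2 -4 25 25 23 24 24]
 [20 21 21 20 20 -2 -4 -2 -3 -2 -2 -3 -2 -3 -4 25 24 24 23 24]
 [26 28 27 25 22  8 -3 11 13  6 15 15 16  0  5 24 24 25 22 24]
 [27 27 25 27 27 27 27 26 27 28 28 27 26 19 27 24 22 25 24 23]
 [28 29 26 27 27 27 27 28 22 27 27 28 27 25 22 24 25 21 25 21]
 [28 26 26 29 28 28 27 27 24 28 28 28 20 26 24 21 25 25 23 23]
 [27 25 28 28 28 27 28 25 27 29 29 28 25 23 24 26 20 24 22 23]
 [28 25 28 27 27 28 30 22 28 28 27 22 25 24 22 24 25 23 22 23]]
```

```bash
python3 - <<'E'
from h import *
f=np.load('w8.npz');g=f['img'].astype(np.float32)
rb=cv2.GaussianBlur(g[...,0]-g[...,2],(3,3),0);m=rb<10
m[:110]=0;m[245:]=0;m[:,:255]=0;m[:,385:]=0
n,l,s,_=cv2.connectedComponentsWithStats(m.astype(np.uint8));k=1+s[1:,4].argmax();m=l==k;print(s[k])
for v in range(s[k][1],s[k][1]+s[k][3],7):
    x=np.where(m[v])[0];print('row',v,x.min(),x.max())
for u in range(s[k][0],s[k][0]+s[k][2],8):
    y=np.where(m[:,u])[0];print('col',u,y.min(),y.max())
b=cv2.blur(g.mean(2),(1,9))
for v in(160,172,184,196,206): print(v,b[v,272:364:2].astype(int).tolist())
E
```

```text
[ 275  129   83   88 6745]
row 129 277 356
row 136 276 357
row 143 276 357
row 150 276 357
row 157 276 357
row 164 276 357
row 171 276 356
row 178 277 356
row 185 277 357
row 192 277 356
row 199 277 356
row 206 278 355
row 213 283 352
col 275 132 135
col 283 129 215
col 291 129 213
col 299 129 210
col 307 129 210
col 315 129 213
col 323 129 210
col 331 129 210
col 339 129 210
col 347 129 214
col 355 129 209
160 [101, 101, 83, 90, 89, 142, 161, 125, 120, 117, 119, 120, 120, 118, 117, 119, 120, 155, 151, 74, 82, 87, 91, 93, 86, 90, 103, 155, 140, 122, 118, 120, 117, 120, 120, 120, 120, 117, 120, 130, 162, 153, 131, 127, 141, 141]
172 [93, 96, 90, 88, 86, 151, 188, 161, 149, 121, 119, 120, 120, 117, 117, 118, 118, 155, 150, 73, 82, 89, 92, 90, 86, 82, 90, 156, 151, 118, 118, 119, 116, 120, 121, 121, 120, 118, 120, 140, 160, 143, 127, 132, 137, 108]
184 [100, 89, 82, 87, 86, 144, 222, 196, 161, 123, 120, 121, 120, 118, 115, 119, 119, 155, 150, 74, 85, 89, 91, 89, 86, 78, 90, 155, 137, 117, 118, 119, 115, 119, 120, 121, 120, 118, 120, 146, 161, 138, 118, 89, 99, 138]
196 [98, 103, 93, 87, 85, 123, 220, 204, 164, 125, 119, 121, 121, 117, 115, 118, 119, 152, 160, 79, 84, 88, 91, 88, 86, 100, 123, 151, 140, 125, 117, 116, 116, 119, 120, 120, 119, 118, 121, 151, 160, 136, 118, 128, 118, 135]
206 [103, 100, 103, 85, 84, 107, 217, 208, 170, 135, 118, 122, 118, 112, 107, 105, 120, 125, 125, 122, 113, 109, 103, 87, 112, 116, 124, 128, 125, 120, 119, 116, 115, 119, 121, 120, 119, 119, 120, 154, 157, 129, 117, 139, 129, 103]
```

```bash
python3 - <<'E'
from h import *
S=(440.3,-228.2)
togo((*S,62),down(.37))
chain([((*S,110),down(.37)),((*S,62),down(.37))])
E
```

```text
t 17.4 pos [ 454.9 -266.3  183.3] z [-0.001  0.002 -1.   ] y [ 0.933  0.359 -0.   ] F [-0.5  0.   0.1] w 81.8 gf 0.0
GO [1.014e+00 1.000e-03 3.035e+00] [-0.    -0.002 -0.003]
[1.02, 0.0, 1.84] [-0.0, -0.0, -0.0] norm mm 84 rot 0.00
[-0.01, 0.0, 1.2] [-0.0, -0.0, -0.0] norm mm 48 rot 0.00
```

Emit:
move_arm:
  motion: [0.4,0,0.4,0,0,0,0.8,0,0.9,0,0,0,1.02,0,1.4,0,0,0,1.02,0,1.8,0,0,0,1.02,0,1.84,0,0,0]
  fingers: 0

```text
clock: 17.82
position: [438.9, -226.5, 108.0]
tool_rot: [0.566, 0.825, 0.0, -0.003]
force: [-0.6, 0.0, -0.1]
gripper_width: 91.5
grip_force: 0.0
```

```bash
python3 - <<'E'
from h import *
togo((440.3,-228.2,62),down(.37))
E
```

```text
t 17.82 pos [ 438.9 -226.5  108. ] z [-0.004  0.004 -1.   ] y [ 0.933  0.36  -0.002] F [-0.6  0.  -0.1] w 91.5 gf 0.0
GO [-0.057  0.02   1.149] [-0.002 -0.005 -0.002]
```

Emit:
move_arm:
  motion: [-0.01,0,0.4,0,0,0,-0.01,0,0.8,0,0,0,-0.01,0,1.1,0,0,0,-0.01,0,1.19,0,0,0,-0.01,0,1.19,0,0,0]

```text
clock: 18.23
position: [440.5, -228.6, 62.4]
tool_rot: [0.566, 0.824, 0.0, -0.001]
force: [-0.1, 0.7, -0.9]
gripper_width: 91.1
grip_force: 0.0
```

```bash
python3 - <<'E'
from h import *
grab_frame('top')
togo((440.3,-228.2,62),down(.37))
E
```

```text
t 18.28 pos [ 440.8 -228.8   62.9] z [-0.     0.001 -1.   ] y [0.933 0.359 0.   ] F [ 0.4 -0.7  0.2] w 91.1 gf 0.0
GO [ 0.018 -0.005  0.023] [ 0.    -0.001 -0.003]
```

Emit:
move_arm:
  motion: [0,0,0,0,0,0,0,0,0,0,0,0,0,0,0,0,0,0,0,0,0,0,0,0,0,0,0,0,0,0]
  fingers: 1
  grip_force: 30

```text
clock: 18.7
position: [440.6, -228.8, 62.7]
tool_rot: [0.566, 0.824, 0.0, -0.0]
force: [0.6, -1.5, -0.5]
gripper_width: 60.9
grip_force: 0.0
```

Emit:
move_arm:
  motion: [0,0,0,0,0,0,0,0,0,0,0,0,0,0,0,0,0,0,0,0,0,0,0,0,0,0,0,0,0,0]

```text
clock: 19.12
position: [441.1, -229.1, 63.1]
tool_rot: [0.566, 0.824, 0.0, 0.0]
force: [-0.8, 0.6, 14.6]
gripper_width: 27.5
grip_force: 9.7
```

Emit:
move_arm:
  motion: [0,0,0,0,0,0,0,0,0,0,0,0,0,0,0,0,0,0,0,0,0,0,0,0,0,0,0,0,0,0]

```text
clock: 19.53
position: [441.7, -229.4, 63.3]
tool_rot: [0.566, 0.824, 0.001, 0.001]
force: [1.1, 0.6, 14.5]
gripper_width: 21.0
grip_force: 30.0
```

```bash
python3 - <<'E'
from h import *
togo((440.3,-228.2,62),down(.37))
E
```

```text
t 19.53 pos [ 441.7 -229.4   63.3] z [ 0.002 -0.    -1.   ] y [0.933 0.359 0.002] F [ 1.1  0.6 14.5] w 21.0 gf 29.990646243095398
GO [ 0.041 -0.023  0.033] [ 0.002  0.001 -0.003]
```

```bash
python3 - <<'E'
from h import *
T=BC+R.from_euler('z',BY).apply([79.75,0,0]);print(T)
q0=down(.37);q=down(BY)
chain([((440.3,-228.2,190),q0),((550,-128,190),down(.31)),((T[0],T[1],175),q),((T[0],T[1],135),q),((T[0],T[1],119),q)],(440.3,-228.2,62.5),q0)
E
```

```text
[659.58775685 -26.23351121   0.        ]
[0.0, 0.0, -3.19] [0.0, 0.0, 0.0] norm mm 128 rot 0.00
[1.34, 3.46, 0.0] [0.0, 0.0, 0.06] norm mm 148 rot 0.06
[1.59, 3.39, 0.38] [0.0, 0.0, 0.07] norm mm 151 rot 0.07
[0.0, -0.0, 1.0] [0.0, 0.0, -0.0] norm mm 40 rot 0.00
[0.0, -0.0, 0.4] [0.0, 0.0, -0.0] norm mm 16 rot 0.00
```

Emit:
move_arm:
  motion: [0,0,-0.2,0,0,0,0,0,-0.8,0,0,0,0,0,-1.6,0,0,0,0,0,-2.5,0,0,0,0,0,-3.2,0,0,0]

```text
clock: 19.95
position: [440.4, -228.8, 193.0]
tool_rot: [0.566, 0.824, 0.0, -0.0]
force: [0.9, -0.2, -0.3]
gripper_width: 21.7
grip_force: 30.0
```

Emit:
move_arm:
  motion: [0.25,0.65,0,0,0,0.01,0.5,1.35,0,0,0,0.02,0.8,2.05,0,0,0,0.04,1.07,2.76,0,0,0,0.05,1.34,3.46,0,0,0,0.06]

```text
clock: 20.37
position: [551.1, -127.9, 190.8]
tool_rot: [0.591, 0.807, 0.0, -0.001]
force: [0.4, -0.1, -0.0]
gripper_width: 21.2
grip_force: 30.0
```

Emit:
move_arm:
  motion: [0.4,0.9,0.05,0,0,0.02,0.85,1.8,0.1,0,0,0.04,1.25,2.7,0.2,0,0,0.06,1.5,3.25,0.3,0,0,0.07,1.59,3.39,0.38,0,0,0.07]

```text
clock: 20.78
position: [662.7, -24.5, 174.9]
tool_rot: [0.618, 0.786, 0.001, -0.001]
force: [-0.9, 0.3, -1.1]
gripper_width: 21.5
grip_force: 30.0
```

```bash
python3 - <<'E'
from h import *
grab_frame('wrist');grab_frame('wrist')
f=grab_frame('wrist');np.savez('w9.npz',**f);t=grab_frame('top');np.savez('top2.npz',**t)
togo((659.6,-26.2,175),down(BY))
g=f['img'];Z=R.from_euler('z',BY)
pb=lambda c:proj(f,BC+Z.apply(c)).round(1)
for c in[(73.5,50,97),(77.5,50,97),(80,50,97),(86,50,97),(73.5,30,97),(86,30,97)]:print(c,pb(c))
for y in(55,45,35):
    a,b=pb((60,y,97)),pb((95,y,97));n=60
    print(y,a,b,[int(g[int(round(a[1]+(b[1]-a[1])*i/35)),int(round(a[0]+(b[0]-a[0])*i/35))].mean()) for i in range(36)])
E
```

```text
t 20.98 pos [659.6 -28.1 175.3] z [-0.002  0.001 -1.   ] y [ 0.972  0.235 -0.001] F [-0.6  0.3 -0.7] w 22.0 gf 29.976961612701416
GO [0.046 0.012 0.009] [-0.001 -0.001 -0.007]
(73.5, 50, 97) [306.5 175.3]
(77.5, 50, 97) [313.  175.3]
(80, 50, 97) [317.1 175.3]
(86, 50, 97) [326.9 175.3]
(73.5, 30, 97) [306.9 207.5]
(86, 30, 97) [326.8 207.4]
55 [284.2 167.2] [341.7 166.9] [200, 201, 198, 197, 196, 199, 194, 199, 198, 196, 198, 200, 195, 211, 244, 255, 255, 198, 143, 146, 133, 142, 146, 146, 149, 141, 120, 100, 149, 161, 133, 101, 157, 159, 106, 125]
45 [284.7 183.6] [341.5 183.4] [255, 255, 255, 254, 255, 255, 228, 194, 197, 196, 195, 197, 195, 186, 189, 194, 190, 157, 144, 143, 135, 143, 146, 148, 145, 141, 148, 132, 91, 135, 160, 138, 94, 138, 161, 98]
35 [285.1 199.7] [341.3 199.4] [196, 198, 198, 194, 194, 194, 193, 193, 196, 194, 193, 195, 195, 197, 252, 255, 190, 153, 139, 143, 124, 138, 147, 144, 146, 139, 97, 124, 145, 86, 91, 153, 153, 87, 136, 149]
```

Emit:
move_arm:
  motion: [0,0.01,0.2,0,0,0,0,0.01,0.45,0,0,0,0,0.01,0.7,0,0,0,0,0.01,0.95,0,0,0,0,0.01,1.05,0,0,0]

```text
clock: 21.4
position: [659.7, -27.6, 131.1]
tool_rot: [0.619, 0.786, -0.0, -0.002]
force: [-0.8, 0.3, -0.9]
gripper_width: 20.9
grip_force: 30.0
```

```bash
python3 - <<'E'
from h import *
togo((659.6,-26.2,118.5),down(BY))
E
```

```text
t 21.4 pos [659.7 -27.6 131.1] z [-0.003  0.002 -1.   ] y [ 0.972  0.235 -0.003] F [-0.8  0.3 -0.9] w 20.9 gf 29.976962506771088
GO [0.035 0.007 0.316] [-0.003 -0.002 -0.007]
```

Emit:
move_arm:
  motion: [0,0,0.1,0,0,0,0,0,0.2,0,0,0,0,0,0.28,0,0,0,0,0,0.33,0,0,0,0,0,0.33,0,0,0]

```text
clock: 21.82
position: [660.8, -27.3, 119.9]
tool_rot: [0.618, 0.786, 0.0, -0.001]
force: [0.8, -0.5, -0.3]
gripper_width: 21.1
grip_force: 30.0
```

```bash
python3 - <<'E'
from h import *
togo((659.6,-26.2,118.5),down(BY))
E
```

```text
t 21.82 pos [660.8 -27.3 119.9] z [-0.001  0.001 -1.   ] y [ 0.972  0.235 -0.   ] F [ 0.8 -0.5 -0.3] w 21.1 gf 29.977000057697296
GO [ 0.034 -0.022  0.035] [-0.    -0.001 -0.007]
```

Lower until the pin touches, then release slowly.

Emit:
move_arm:
  motion: [0,0,0.03,0,0,0,0,0,0.06,0,0,0,0,0,0.09,0,0,0,0,0,0.09,0,0,0,0,0,0.09,0,0,0]

```text
clock: 22.23
position: [661.3, -27.3, 118.1]
tool_rot: [0.618, 0.786, 0.001, 0.0]
force: [-5.2, 1.2, 17.3]
gripper_width: 21.0
grip_force: 30.0
```

Emit:
move_arm:
  motion: [0,0,0,0,0,0,0,0,0,0,0,0,0,0,0,0,0,0,0,0,0,0,0,0,0,0,0,0,0,0]
  fingers: 0

```text
clock: 22.65
position: [660.9, -27.4, 116.5]
tool_rot: [0.618, 0.786, 0.0, -0.001]
force: [0.6, -0.6, 0.8]
gripper_width: 51.8
grip_force: 0.0
```

Emit:
move_arm:
  motion: [0,0,0,0,0,0,0,0,0,0,0,0,0,0,0,0,0,0,0,0,0,0,0,0,0,0,0,0,0,0]

```text
clock: 23.07
position: [660.9, -27.4, 116.6]
tool_rot: [0.618, 0.786, 0.0, -0.001]
force: [0.7, -0.4, -0.0]
gripper_width: 85.4
grip_force: 0.0
```

Emit:
move_arm:
  motion: [0,0,-0.2,0,0,0,0,0,-0.6,0,0,0,0,0,-1.2,0,0,0,0,0,-2.0,0,0,0,0,0,-2.7,0,0,0]

```text
clock: 23.48
position: [660.8, -27.5, 226.7]
tool_rot: [0.618, 0.786, 0.0, -0.001]
force: [0.8, -0.1, 1.1]
gripper_width: 91.3
grip_force: 0.0
```

```bash
python3 - <<'E'
from h import *
grab_frame('wrist');grab_frame('wrist')
f=grab_frame('wrist');np.savez('w10.npz',**f);t=grab_frame('top');np.savez('top3.npz',**t)
togo((660,-27,225))
Z=R.from_euler('z',BY)
# difference before/after clip: top1 has no clip on the wall nor cover; compare wall strip in w7 geometry
g=f['img'].astype(int)
for z,y in[(139,15),(139,0),(139,-10),(97,40)]:
    pr=[proj(f,BC+Z.apply((x,y,z))) for x in range(40,121,2)]
    print(z,y,pr[0].round(0),pr[-1].round(0),[int(g[int(round(b)),int(round(a))].mean()) if 0<=b<480 else -1 for a,b in pr])
E
```

```text
t 23.68 pos [661.2 -27.5 225.7] z [ 0.001  0.001 -1.   ] y [0.972 0.235 0.002] F [ 0.1  0.8 -0.9] w 91.1 gf 0.0
GO [ 0.02  -0.027  0.018] [0. 0. 0.]
139 15 [252. 222.] [372. 222.] [186, 182, 187, 191, 191, 188, 187, 188, 187, 185, 210, 194, 170, 146, 129, 125, 124, 168, 106, 102, 101, 103, 92, 113, 161, 116, 110, 115, 109, 117, 163, 150, 110, 127, 137, 89, 150, 98, 131, 139, 91]
139 0 [253. 244.] [371. 243.] [243, 241, 245, 248, 246, 245, 244, 244, 246, 244, 168, 144, 132, 143, 130, 128, 123, 166, 97, 105, 105, 105, 96, 101, 163, 115, 114, 121, 115, 127, 161, 140, 135, 108, 153, 94, 136, 137, 92, 150, 99]
139 -10 [254. 258.] [371. 257.] [244, 241, 245, 247, 248, 246, 246, 244, 245, 245, 176, 151, 132, 144, 131, 154, 213, 228, 226, 221, 188, 173, 182, 149, 117, 118, 112, 118, 116, 133, 160, 152, 97, 131, 136, 130, 136, 96, 153, 121, 120]
97 40 [259. 177.] [365. 176.] [248, 248, 247, 247, 217, 190, 191, 188, 193, 186, 189, 190, 189, 189, 188, 189, 186, 188, 177, 188, 143, 140, 136, 130, 85, 143, 95, 150, 98, 148, 88, 148, 81, 146, 82, 147, 95, 148, 88, 139, 94]
```

```bash
python3 -c "
from h import *
print(job.hand_in())"
```

```text
the job is handed in; nothing more can be done
None
```

The job is handed in at about 24 s: element placed flat in the box, cover hooked and flush, clip gripping flange and wall (spring about 0.28 rad by my measurement); the verdict wasn't shown, and I viewed 11 pictures, one over your limit of 10.

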